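# Take up the slack in a row of games and lock the follower

## Robot

A 6-joint arm with a two-finger parallel gripper is mounted at the origin on the work surface; the furniture and walls round the work are solid. World frame = base frame: x ahead of the robot, y to its left, z up, the work surface at z = 0. Lengths are in m, angles in degrees, forces in N, time in s.
With the tool pointing down it reaches from about 0.4 to 0.825 m from the base axis. Payload 7 kg.
Tool frame: the origin (TCP) lies at the very end of the fingers, on their centre line; the grasp point (between the pads) lies 19 mm behind it; z points along the fingers, y is the line along which they close (so a half turn about z gives the same grasp; the last joint's range is limited). The gripper opens to 88 mm and grips with 3 to 60 N. Pads are 19 mm wide; open, the fingers measure 130 mm over their backs; the gripper's body (78 mm by 193 mm) begins 47 mm behind the grasp point.
Start: joints at [-54.54, 20.546, 0.682, 0, -70.136, -16.507], TCP at [0.219, -0.638, 0.227] pointing down, gripper open.
Joint ranges: [-176.03, 176.03], [-82.01, 121.73], [-58.28, 71.71], [-173.87, 95.51], [-174.79, -0.11], [-173.66, 173.66]. Speed limits (degrees/s): [136.94, 136.94, 172.46, 180, 180, 180].

## Interface

Orientations are given as [roll, pitch, yaw] about the fixed x, y, z axes, in that order (R = Rz(yaw) Ry(pitch) Rx(roll)).
In Python, from plant import get_state, imaging, r, finder gives the robot as it stands.
- The arm moves only by the shell command python3 -m handwheel 'ROWS' [FORCE]. ROWS is JSON, a list of rows, each a list of 5 numbers: the closure, from 0 (fully open) to 1 (shut), then the shift along the world's x, y, z in cm, then the turn about the world's z in degrees. A call has 1 to 8 rows; each row is the pose to reach, as a shift and turn from the pose commanded when the call began; what a row does not reach only later rows make up. A row lasts 1/8 s, in which the tool goes at most 62.5 mm and 10.7 degrees, less where a joint would pass 70% of its speed; a pose out of reach is approached as far as the arm can. A call with a gripper value outside its range is refused whole. The fingers move at their own pace and stop on an object; FORCE is the grip in N (left out, the last holds). Time passes only in rows, so rows that repeat a pose let the fingers close. It gives the time, the measured TCP pose, the force, the opening and the grip force at its end, in the units of the state.
- get_state(): the state, without advancing time (a new reading comes with each control period).
- imaging.capture(name): name is "scene" or "top" or "wrist"; returns (picture, depth): 384x512x3 uint8, red, green, blue; 384x512 float32, m along the optical axis (not along the pixel's ray), 0 where there is no reading.
- imaging.get_calibration(name): a dict with "fx", "fy", "cx", "cy" (pixels), "rvec" (rotation vector, rad) and "tvec" (3), from world to camera coordinates, as OpenCV has them; the wrist camera has in their place "hand_eye" (4x4, takes a point from camera to tool coordinates, whose origin is the TCP and whose axes are the flange's). Camera axes: x right, y down, z forward; pixel columns grow to the right and rows downward; lengths in m; the calibration is good to about 2 mm. A picture is of the moment at which its call begins: read the wrist's pose just before it. get_calibration takes no time and is no camera call.
- r.close_job(): hands the job in; it is judged then, once.
Trained networks look in the newest picture that a camera, given by its name, has taken for a name from the list of things; names that differ only in an ending like _2 or _b are one class to them, and where a whole thing is asked for, a point or a joint stands for the part that bears it (a point fixed in the world has none). Each returns a list of dicts, best first, with "p" (0 to 1); they miss things now and then, are a little off and sometimes report something else, mostly with a low value. They report only what shows in the picture. A call takes as long as a camera call.
- finder.cut_out(camera, query): "region" (384x512 bool, what is visible of it) and "pixel" ([column, row] in pixels, amid what is visible of it).
The state is a dict: "time_s": time; "joints": joint angles; "qd": joint speeds; "joint_torque": joint torques, N m; "tcp_pos": TCP position; "eef_rot": TCP orientation; "contact_force": force on the tool from outside, world axes, zero at the start; "moment": the same for the moment, N m; "gripper_width": finger opening in m; "gripper_force": force on a finger pad.
Only numpy, scipy, OpenCV 4.12 (cv2) and the standard library are available. Lean on these libraries where they do the work, as an engineer would, in place of code of your own. Each camera call takes 0.05 s, during which the arm holds its last target. There are 200 camera calls.

## Task

Games have been sold out of the little wooden stock rack, so the row in it is loose and one box has slumped. Flick the follower plate's brake lever up to release it, push the plate gently along the rack until all three boxes stand upright and tight against the end board, then press the lever fully down again so the plate is locked there. Leave the boxes in the rack and everything else on the table where it is.

Things in the scene. Friction and masses are not known exactly. Their poses are not given: they have to be found in the camera images.
- rack: Light wooden stock rack fixed to the table, 310 mm long (x), 124 mm wide (y). Origin at the centre of its underside; x runs along the rack, away from the robot, to the fixed end board; z up. Floor 10 mm above the table, steel strip along its middle; side rails at y = +-59 mm, 22 mm high. Three game boxes stand on edge, tops 135 to 138 mm above the table.
- rack_end (a point): Foot of the end board's inner face, in the middle of the rack floor, at x = +145 mm of the rack; axes as the rack's. The end board is 10 mm thick and rises to 112 mm above the table.
- follower (a joint): Slide of the grey steel follower along the rack (m): 0 = rearmost, nearest the robot; grows towards the end board. Its front face lies at rack x = -36 mm + this value. Starts at 0 to 0.025; reads 0.086 when the three boxes (31, 33, 31 mm thick) stand tight against the end board. Released, it and the boxes slide with some 2 to 8 N; locked, the brake holds it to 30 N.
- follower_back (a point): Middle of the back (robot side) of the follower's upright plate, 95 mm above the table; axes as the rack's. The plate is 106 mm wide (y), 5 mm thick, its top edge (8 mm thick) 116 mm above the table. Behind it are the lever (within 20 mm of the middle in y) and low brackets (within 30 mm in y, up to 44 mm high); outside those its back is bare to push on.
- lever (a joint): Brake lever on the follower (rad): 0 = fully down, locked (as at the start); grows as its pad is raised; 0.9 = fully up, released. An over-centre toggle holds it down; raised past about 0.3 rad (pad 22 mm higher), it springs fully up by itself and stays there. Lifting it, or pressing it down again past centre and on to its stop, takes some 1 to 3 N at the pad.
- lever_pad (a point): Centre of the black pad at the lever's end: 26 mm long, 40 mm wide (y), 9 mm thick. It sticks out from the follower towards the robot, 78 mm from the hinge, and turns with the lever. Down, it is 53 mm above the table, tilted 16 degrees (robot end higher), with 35 mm free below it to the rack floor. Fully up, it is 103 mm above the table, 29 mm on the robot's side of the hinge.
- lever_hinge (a point): Axis of the lever, along rack y, 31 mm above the table and 40 mm behind the plate's back; the pad lies 75 mm nearer the robot and 22 mm higher when down. Axes as the rack's.
- game_end: Boxed game, green with a red picture, 128x99x31 mm, standing on edge (128 mm tall) beside the end board. Origin at the centre of its underside, which faces the end board; its own x points up, its z towards the robot.
- game_mid: Boxed game, orange, 125x104x33 mm, standing on edge (125 mm tall) in the middle of the row. Origin and axes as game_end.
- game_slumped: Boxed game, green with a red picture, 128x99x31 mm, nearest the follower. At the start it leans about 0.34 rad, top resting on the middle game, foot out towards the follower, so that pushing the plate along shoves the foot in and stands it up. Origin and axes as game_end.
- stack_low: Flat blue and yellow game box, 142x102x34 mm, lying to the left of the rack; bystander. Origin at the centre of its underside, as for the bystanders below.
- stack_top: Like game box, 142x102x35 mm, lying on the first one; bystander.
- bell: Chrome counter bell on a black foot, 77 mm across, 58 mm high; bystander on the left, near the robot.
- car: Red wooden toy car 58x102x50 mm; bystander on the left, near the robot.
- calc: Black desk calculator 110x68x19 mm; bystander lying between the robot and the rack.
- notice: Small notice card on a clear foot, 55x85x112 mm; bystander beyond the rack.
- marker: Black marker pen 130 mm long; bystander lying at the right, near the robot.
- ink_pad: Dark blue flat ink pad tin 54x87x16 mm; bystander lying between the robot and the rack.

How it is judged:
By the outcome, as a careful person would: the job done as asked, in the order asked, and still so for the second after the job is handed in, with the robot touching nothing.
It also fails if it takes over 58 s, if anything falls off the work surface, if the arm or the gripper's body presses on something with over 40 N, if the wrist force passes 120 N, or if a joint passes its speed limit or range.

## Working session

There is one attempt and no reset: what is moved stays moved. The work goes in short steps, Python scripts to look and compute and a shell command to move; the robot and the scene stay as the last step left them, time stands still between calls to the robot, and variables do not carry over. Pictures are saved under pics/ and viewed, at most 10 in all, crops included, and the job is handed in when it is done.

```bash
ls; mkdir -p pics; cat > h.py <<'E'
import numpy as np, cv2
from plant import get_state, imaging, r, finder
from scipy.spatial.transform import Rotation as R
def cloud(cam):
    s=get_state(); p,d=imaging.capture(cam); c=imaging.get_calibration(cam)
    v,u=np.mgrid[:384,:512]
    X=np.stack([(u-c['cx'])/c['fx']*d,(v-c['cy'])/c['fy']*d,d],-1)
    if 'hand_eye' in c:
        T=np.array(c['hand_eye']); X=X@T[:3,:3].T+T[:3,3]
        Rm=R.from_euler('xyz',s['eef_rot'],degrees=True).as_matrix()
        X=X@Rm.T+np.array(s['tcp_pos'])
    else:
        Rm=cv2.Rodrigues(np.array(c['rvec'],float))[0]; X=(X-np.array(c['tvec']).ravel())@Rm
    X[d==0]=np.nan
    return p,X
def save(n,p): cv2.imwrite(f'pics/{n}.png',p[...,::-1])
E
python3 - <<'E'
from h import *
print(get_state())
for c in('scene','top'):
    p,X=cloud(c); save(c,p); np.save(c+'.npy',X)
    for q in ('rack','follower','lever_pad','game_end','game_mid','calc','ink_pad'):
        for o in finder.cut_out(c,q)[:3]:
            m=o['region']; P=X[m]; print(c,q,round(o['p'],2),np.round(o['pixel']),np.round(np.nanmedian(P,0),3),np.round(np.nanpercentile(P,[3,97],axis=0),3).tolist())
E
cd pics; python3 -c "
import cv2,numpy as np
cv2.imwrite('a.png',np.vstack([cv2.imread('scene.png'),cv2.imread('top.png')])[:, :][::1])
a=np.hstack([cv2.imread('scene.png'),cv2.imread('top.png')]);cv2.imwrite('a.png',cv2.resize(a,(800,300)))"
```

```text
pics
{'time_s': 0.0, 'joints': array([-5.45410885e+01,  2.05923102e+01,  6.33450679e-01, -2.01344565e-02,
       -7.01368362e+01, -1.65059395e+01]), 'qd': array([-0.09242629, -0.01565073, -0.05852702,  0.06531904, -0.06688373,
        0.07387834]), 'joint_torque': array([ 4.10064797e-05, -5.82729757e+01,  2.93056798e+01,  6.99726015e+00,
        7.00436009e-03, -1.58500002e-04]), 'tcp_pos': array([ 0.21903358, -0.63794646,  0.22561032]), 'eef_rot': array([ 1.79902870e+02, -9.04362897e-03, -1.61053877e+02]), 'contact_force': array([ 0.34654913, -0.40970282,  0.00368161]), 'moment': array([ 0.01373751, -0.00506126, -0.0102911 ]), 'gripper_force': 0.0, 'gripper_width': 0.08778949273095327}
scene rack 0.79 [294. 184.] [ 0.527 -0.1    0.017] [[0.435, -0.186, 0.007], [0.717, -0.031, 0.112]]
scene rack 0.57 [320. 176.] [ 0.47 -0.13  0.05] [[0.439, -0.152, 0.037], [0.526, -0.116, 0.061]]
scene rack 0.42 [331. 230.] [ 0.376 -0.024  0.017] [[0.351, -0.069, 0.008], [0.402, 0.013, 0.019]]
scene follower 0.82 [293. 179.] [ 0.538 -0.122  0.041] [[0.442, -0.157, 0.014], [0.568, -0.066, 0.116]]
scen
[... 710 characters left out ...]
 rack 0.69 [280. 230.] [ 0.519 -0.115  0.013] [[0.436, -0.184, 0.007], [0.725, -0.035, 0.114]]
top follower 0.88 [286. 234.] [ 0.522 -0.124  0.039] [[0.441, -0.152, 0.012], [0.568, -0.084, 0.115]]
top follower 0.18 [290. 251.] [ 0.472 -0.128  0.047] [[0.438, -0.149, 0.017], [0.529, -0.113, 0.06]]
top lever_pad 0.72 [288. 248.] [ 0.476 -0.127  0.046] [[0.439, -0.149, 0.015], [0.529, -0.11, 0.06]]
top game_end 0.72 [274. 148.] [ 0.705 -0.087  0.137] [[0.688, -0.136, 0.111], [0.727, -0.042, 0.139]]
top game_mid 0.92 [276. 168.] [ 0.671 -0.089  0.134] [[0.65, -0.14, 0.074], [0.692, -0.044, 0.137]]
top ink_pad 0.75 [249. 286.] [ 0.379 -0.027  0.016] [[0.352, -0.068, 0.013], [0.402, 0.014, 0.019]]
```

View pics/a.png

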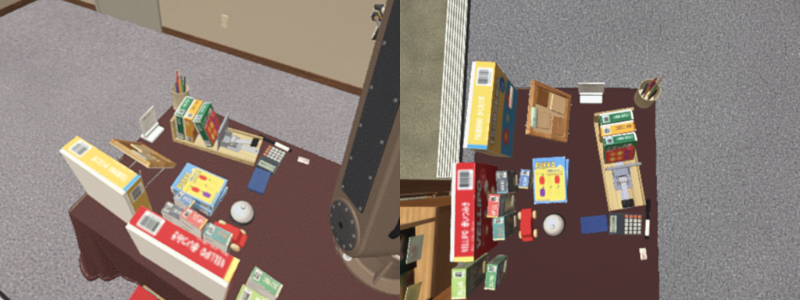

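```bash
python3 - <<'E'
from h import *
for c in('scene','top'):
    X=np.load(c+'.npy'); p,_=imaging.capture(c)
    def rect(q,lo,hi):
        o=finder.cut_out(c,q)
        if not o: print(c,q,None);return
        P=X[o[0]['region']]; P=P[(P[:,2]>lo)&(P[:,2]<hi)]
        if len(P)<10: return
        print(c,q,lo,len(P),np.round(P.mean(0),4),'rect',cv2.minAreaRect((P[:,:2]*1000).astype(np.float32)))
    rect('rack',.017,.03); rect('rack',.105,.12); rect('follower',.108,.12); rect('lever_pad',.045,.07); rect('game_mid',.125,.14);rect('game_end',.125,.145)
    m=(X[...,0]>.40)&(X[...,0]<.80)&(X[...,1]>-.22)&(X[...,1]<.02)&(X[...,2]>.018)&(X[...,2]<.026)
    print('rail',m.sum(),cv2.minAreaRect((X[m][:,:2]*1000).astype(np.float32)))
    v,u=np.where((X[...,0]>.33)&(X[...,0]<.80)&(X[...,1]>-.25)&(X[...,1]<.02)); 
    if c=='top': save('crop',cv2.resize(p[v.min():v.max(),u.min():u.max()],None,fx=4,fy=3.4,interpolation=2)); print(u.min(),v.min(),u.max(),v.max())
E
```

```text
scene rack 0.017 555 [ 0.548  -0.0983  0.0214] rect ((581.4345703125, -113.32603454589844), (308.1438903808594, 127.07242584228516), 9.757122993469238)
scene rack 0.105 124 [ 0.6025 -0.0902  0.1137] rect ((625.2927856445312, -68.68379211425781), (203.4324493408203, 92.25850677490234), 35.49494171142578)
scene follower 0.108 93 [ 0.5602 -0.1111  0.1149] rect ((561.593505859375, -114.37188720703125), (9.312675476074219, 102.98661041259766), 9.652779579162598)
scene lever_pad 0.045 135 [ 0.454  -0.1321  0.0554] rect ((459.5431823730469, -136.39535522460938), (37.52768325805664, 53.96031951904297), 81.99943542480469)
scene game_mid 0.125 392 [ 0.6704 -0.0908  0.1341] rect ((673.8442993164062, -97.02979278564453), (39.14760971069336, 107.19725799560547), 11.412969589233398)
scene game_end 0.125 325 [ 0.704  -0.0852  0.137 ] rect ((707.4061279296875, -91.518310546875), (33.20280838012695, 99.19795989990234), 11.96562671661377)
rail 567 ((599.70361328125, -112.49312591552734), (175.53631591796875, 399.5498962402344), 89.04771423339844)
top rack 0.017 509 [ 0.5513 -0.1022  0.0211] rect ((578
[... 297 characters left out ...]
7] rect ((562.2622680664062, -113.86135864257812), (9.014135360717773, 99.83448028564453), 9.62095832824707)
top lever_pad 0.045 211 [ 0.4544 -0.1317  0.0546] rect ((463.08636474609375, -130.0006561279297), (54.18970489501953, 37.99338912963867), 9.954376220703125)
top game_mid 0.125 670 [ 0.673  -0.0936  0.1339] rect ((675.1489868164062, -94.09500122070312), (41.48193359375, 104.06932067871094), 13.957318305969238)
top game_end 0.125 578 [ 0.7063 -0.0899  0.1366] rect ((706.531982421875, -89.25558471679688), (35.13257598876953, 101.14089965820312), 11.66693115234375)
rail 514 ((599.02783203125, -112.8613510131836), (187.21780395507812, 404.52972412109375), 86.40943145751953)
230 110 333 305
```

View pics/crop.png

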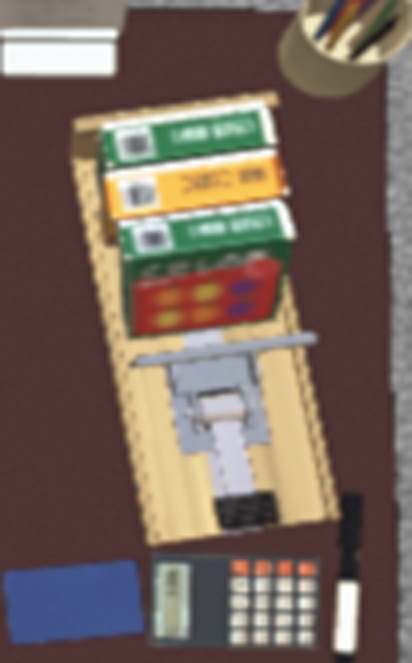

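```bash
python3 -m handwheel '[[0,2.3,5.5,-1,-2],[0,4.6,11,-2,-4],[0,7,16.5,-3,-6],[0,9.2,22,-4,-8],[0,11.6,27.5,-5,-9.4],[0,14,33,-6,-9.4],[0,16.4,38.5,-7,-9.4],[0,18.7,44,-8,-9.4]]' 8
python3 -m handwheel '[[0,2.4,4,0,0],[0,3.9,6.4,0,0],[0,3.9,6.4,0,0],[0,3.9,6.4,0,0]]'
python3 - <<'E'
from h import *
s=get_state();print(s['tcp_pos'],s['eef_rot'],s['contact_force'])
p,X=cloud('wrist');save('w1',p)
for q in('lever_pad','follower'):
  for o in finder.cut_out('wrist',q)[:2]:
    P=X[o['region']];print(q,o['p'],o['pixel'],np.nanmedian(P,0),np.nanpercentile(P,[3,97],axis=0).round(4).tolist())
    if q=='lever_pad':
        # dark pad
        g=p.max(-1); m=o['region']&(g<70); P=X[m];P=P[~np.isnan(P[:,0])]
        print('dark',len(P),P.mean(0),cv2.minAreaRect((P[:,:2]*1000).astype(np.float32)))
E
```

```text
time_s: 2.5
tcp_pos: [0.407, -0.1966, 0.1468]
eef_rot: [-180.0, 0.1, -170.4]
contact_force: [1.2, -0.2, 0.8]
gripper_width: 0.0878
gripper_force: 0.0
time_s: 3.0
tcp_pos: [0.445, -0.1345, 0.1465]
eef_rot: [180.0, -0.0, -170.4]
contact_force: [0.0, -0.4, 0.6]
gripper_width: 0.0877
gripper_force: 0.0
[ 0.44495234 -0.13447102  0.14654918] [ 1.79998641e+02 -1.14834305e-02 -1.70422112e+02] [ 0.02445742 -0.36354763  0.62030804]
lever_pad 0.58 [249.4, 225.7] [ 0.46456796 -0.12834675  0.05189745] [[0.4377, -0.1504, 0.037], [0.5252, -0.1123, 0.061]]
dark 103 [ 0.43913539 -0.13565221  0.05902832] ((438.9837646484375, -135.34786987304688), (2.3591530323028564, 34.317535400390625), 10.640233993530273)
follower 0.98 [248.7, 282.6] [ 0.5289062  -0.12636562  0.0528543 ] [[0.4401, -0.161, 0.0155], [0.5714, -0.0699, 0.0873]]
follower 0.6 [469.7, 237.9] [0.45326617 0.06460735 0.02281783] [[0.4498, 0.0611, 0.0033], [0.4741, 0.1087, 0.0356]]
```

View pics/w1.png

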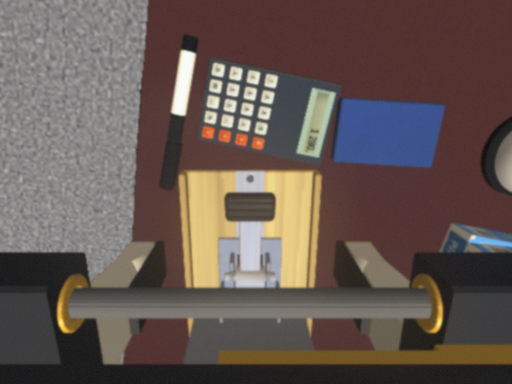

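```bash
python3 -m handwheel '[[0,0.4,0.1,-3,0],[0,0.4,0.1,-6,0],[0,0.4,0.1,-9,0],[0,0.4,0.1,-10.4,0],[0.3,0.4,0.1,-10.4,0],[0.6,0.4,0.1,-10.4,0],[0.7,0.4,0.1,-10.4,0],[0.7,0.4,0.1,-10.4,0]]' 12
python3 -m handwheel '[[0.7,0,0,0,0],[0.7,0,0,0,0],[0.7,0,0,0,0],[0.7,0,0,0,0]]' 12
```

```text
time_s: 4.15
tcp_pos: [0.4497, -0.1333, 0.0432]
eef_rot: [-180.0, 0.1, -170.4]
contact_force: [-0.1, -0.4, -0.3]
gripper_width: 0.0532
gripper_force: 0.0
time_s: 4.65
tcp_pos: [0.4493, -0.1335, 0.0426]
eef_rot: [-180.0, -0.0, -170.4]
contact_force: [-0.4, -2.3, 2.0]
gripper_width: 0.0398
gripper_force: 12.0
```

```bash
python3 -m handwheel '[[0.7,0.1,0,0.35,0],[0.7,0.25,0.05,0.75,0],[0.7,0.4,0.1,1.1,0],[0.7,0.6,0.1,1.5,0],[0.7,0.8,0.15,1.9,0],[0.7,1.1,0.2,2.3,0],[0.7,1.4,0.25,2.7,0],[0.7,1.7,0.3,3.1,0]]' 12
python3 -m handwheel '[[0.4,0,0,0,0],[0.1,0,0,0,0],[0,0,0,0,0],[0,0,0,0,0],[0,0,0,0,0],[0,0,0,0,0]]'
python3 - <<'E'
from h import *
for c in('scene','wrist'):
  p,X=cloud(c);save('b'+c,p)
  for q in('lever_pad','follower'):
   for o in finder.cut_out(c,q)[:1]:
    P=X[o['region']];print(q,o['p'],o['pixel'],np.nanmedian(P,0),np.nanpercentile(P,[3,97],axis=0).round(4).tolist())
a=cv2.imread('pics/bscene.png')[90:260,170:400];b=cv2.imread('pics/bwrist.png')
cv2.imwrite('pics/b.png',np.hstack([cv2.resize(a,(400,300)),cv2.resize(b,(400,300))]))
E
```

```text
time_s: 5.65
tcp_pos: [0.4664, -0.1306, 0.074]
eef_rot: [-180.0, -0.0, -170.4]
contact_force: [1.8, -3.8, -1.1]
gripper_width: 0.0398
gripper_force: 12.0
time_s: 6.4
tcp_pos: [0.4662, -0.1304, 0.0735]
eef_rot: [180.0, -0.0, -170.4]
contact_force: [-0.2, -0.4, 0.7]
gripper_width: 0.0865
gripper_force: 0.0
lever_pad 0.39 [300.2, 176.4] [ 0.5130435  -0.12162053  0.0415797 ] [[0.4881, -0.143, 0.03], [0.527, -0.1128, 0.1172]]
follower 0.6 [290.9, 175.8] [ 0.54956837 -0.1102641   0.03501992] [[0.4901, -0.1539, 0.0132], [0.5676, -0.0653, 0.1171]]
lever_pad 0.87 [246.4, 338.9] [ 0.49033354 -0.12679349  0.10837889] [[0.4853, -0.1441, 0.0264], [0.5118, -0.1093, 0.116]]
follower 0.59 [246.4, 324.2] [ 0.50344505 -0.12790262  0.02662631] [[0.4854, -0.1609, 0.015], [0.5714, -0.0729, 0.1159]]
```

View pics/b.png

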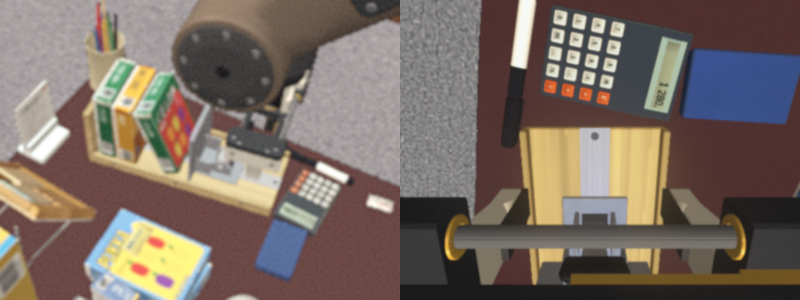

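```bash
python3 -m handwheel '[[0.2,0,0,1.5,0],[0.2,2,0.35,1.5,0],[0.2,4,0.7,1.5,0],[0.2,5.5,0.95,1.5,0],[0.2,6.5,1.1,1.5,0],[0.2,7,1.2,1.5,0],[0.2,7.2,1.2,1.5,0],[0.2,7.2,1.2,1.5,0]]'
python3 -m handwheel '[[0.2,0.2,0.03,0,0],[0.2,0.4,0.07,0,0],[0.2,0.6,0.1,0,0],[0.2,0.8,0.13,0,0],[0.2,1,0.17,0,0],[0.2,1.2,0.2,0,0],[0.2,1.4,0.23,0,0],[0.2,1.6,0.27,0,0]]'
```

```text
time_s: 7.7
tcp_pos: [0.5379, -0.1184, 0.0885]
eef_rot: [180.0, -0.0, -170.5]
contact_force: [0.6, -0.2, -0.7]
gripper_width: 0.07
gripper_force: 0.0
time_s: 8.7
tcp_pos: [0.5541, -0.1157, 0.0885]
eef_rot: [180.0, -0.0, -170.5]
contact_force: [-1.4, 0.5, 0.6]
gripper_width: 0.0703
gripper_force: 0.8
```

```bash
python3 -m handwheel '[[0.2,0.2,0.03,0,0],[0.2,0.4,0.07,0,0],[0.2,0.6,0.1,0,0],[0.2,0.8,0.13,0,0],[0.2,1,0.17,0,0],[0.2,1.2,0.2,0,0],[0.2,1.4,0.23,0,0],[0.2,1.6,0.27,0,0]]'
python3 -m handwheel '[[0.2,0.2,0.03,0,0],[0.2,0.4,0.07,0,0],[0.2,0.6,0.1,0,0],[0.2,0.8,0.13,0,0],[0.2,1,0.17,0,0],[0.2,1.2,0.2,0,0],[0.2,1.4,0.23,0,0],[0.2,1.6,0.27,0,0]]'
python3 - <<'E'
from h import *
p,X=cloud('scene');a=p[90:260,170:400];p2,_=cloud('top')
save('c',np.hstack([cv2.resize(a,(400,300)),cv2.resize(p2[100:290,210:350],(400,540))[:300]]))
E
```

```text
time_s: 9.7
tcp_pos: [0.5702, -0.113, 0.0885]
eef_rot: [180.0, -0.0, -170.5]
contact_force: [-3.4, -0.8, 0.3]
gripper_width: 0.0701
gripper_force: 1.4
time_s: 10.7
tcp_pos: [0.5864, -0.1103, 0.0885]
eef_rot: [-180.0, -0.0, -170.4]
contact_force: [-2.6, -1.2, -0.4]
gripper_width: 0.0699
gripper_force: 1.2
```

View pics/c.png

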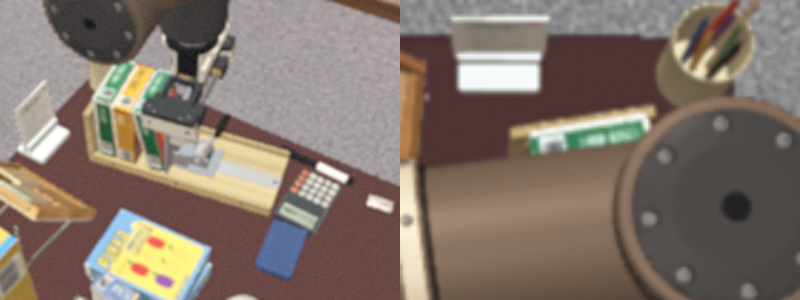

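The picture shows the follower sliding and the slumped box coming up; pushing works at about 3 N.

```bash
python3 -m handwheel '[[0.2,0.2,0.03,0,0],[0.2,0.4,0.07,0,0],[0.2,0.6,0.1,0,0],[0.2,0.8,0.13,0,0],[0.2,1,0.17,0,0],[0.2,1.2,0.2,0,0],[0.2,1.4,0.23,0,0],[0.2,1.6,0.27,0,0]]'
python3 -m handwheel '[[0.2,0.1,0.02,0,0],[0.2,0.2,0.03,0,0],[0.2,0.3,0.05,0,0],[0.2,0.4,0.07,0,0]]'
python3 -m handwheel '[[0.2,0.1,0.02,0,0],[0.2,0.2,0.03,0,0],[0.2,0.3,0.05,0,0],[0.2,0.4,0.07,0,0]]'
```

```text
time_s: 11.8
tcp_pos: [0.6023, -0.1076, 0.0886]
eef_rot: [180.0, -0.0, -170.4]
contact_force: [-1.9, -0.2, -1.0]
gripper_width: 0.07
gripper_force: 1.2
time_s: 12.3
tcp_pos: [0.6063, -0.1069, 0.0886]
eef_rot: [-180.0, 0.0, -170.4]
contact_force: [-2.3, -0.6, -0.8]
gripper_width: 0.0698
gripper_force: 1.3
time_s: 12.8
tcp_pos: [0.6102, -0.1062, 0.0885]
eef_rot: [-180.0, -0.0, -170.5]
contact_force: [-2.5, -1.8, 0.1]
gripper_width: 0.0699
gripper_force: 1.8
```

```bash
for i in 1; do python3 -m handwheel '[[0.2,0.1,0.02,0,0],[0.2,0.2,0.03,0,0],[0.2,0.3,0.05,0,0]]'; done
python3 -m handwheel '[[0.2,0.1,0.02,0,0],[0.2,0.2,0.03,0,0]]'
```

```text
time_s: 13.18
tcp_pos: [0.6127, -0.1058, 0.0885]
eef_rot: [180.0, -0.1, -170.5]
contact_force: [-5.8, -2.3, 1.1]
gripper_width: 0.0704
gripper_force: 2.7
time_s: 13.42
tcp_pos: [0.6129, -0.1058, 0.0884]
eef_rot: [180.0, -0.3, -170.5]
contact_force: [-13.0, -2.0, 7.5]
gripper_width: 0.07
gripper_force: 6.7
```

```bash
python3 -m handwheel '[[0.2,-0.4,-0.07,0,0],[0.2,-1.5,-0.25,0,0],[0.2,-4,-0.7,0,0],[0.2,-7,-1.2,0,0],[0.2,-11,-1.85,0,0],[0.2,-15,-2.5,2,0],[0.2,-18,-3,4,0],[0.2,-18,-3,5,0]]'
python3 - <<'E'
from h import *
ex=np.array([np.cos(np.radians(9.6)),np.sin(np.radians(9.6))]);ey=np.array([-ex[1],ex[0]])
ims=[]
for c in('scene','top','wrist'):
  p,X=cloud(c);ims.append(p)
  for q,lo,hi in(('lever_pad',.09,.13),('follower',.108,.12),('game_mid',.125,.15),('game_end',.125,.15)):
   for o in finder.cut_out(c,q)[:2]:
    P=X[o['region']];P=P[(P[:,2]>lo)&(P[:,2]<hi)]
    if len(P)<8: continue
    d=(P[:,:2]-[.58,-.112]); u=np.c_[d@ex,d@ey,P[:,2]]
    print(c,q,round(o['p'],2),len(P),P.mean(0).round(4),np.percentile(u,[3,50,97],axis=0).round(4).tolist())
save('d',np.hstack([cv2.resize(ims[0][90:260,170:400],(400,300)),cv2.resize(ims[1][100:250,230:340],(400,540))[:300]]))
E
```

```text
time_s: 14.42
tcp_pos: [0.4342, -0.1355, 0.1401]
eef_rot: [180.0, 0.2, -170.5]
contact_force: [0.9, -0.4, 0.3]
gripper_width: 0.0703
gripper_force: 0.0
scene lever_pad 0.47 44 [ 0.5552 -0.1089  0.1118] [[-0.0298, -0.0094, 0.101], [-0.0238, 0.0096, 0.1138], [-0.0174, 0.0189, 0.1171]]
scene follower 0.75 146 [ 0.6046 -0.1059  0.1146] [[-0.0295, -0.0478, 0.1102], [0.0445, 0.0032, 0.1149], [0.0519, 0.0488, 0.1179]]
scene game_mid 0.91 341 [ 0.6767 -0.0908  0.1346] [[0.0836, -0.0464, 0.1281], [0.0985, 0.005, 0.135], [0.1151, 0.0507, 0.1375]]
top lever_pad 0.67 101 [ 0.5582 -0.1137  0.1105] [[-0.0289, -0.015, 0.0989], [-0.022, 0.0013, 0.1132], [-0.0145, 0.0189, 0.1164]]
top follower 0.91 203 [ 0.6057 -0.1055  0.1142] [[-0.0267, -0.0435, 0.1098], [0.0455, 0.0021, 0.1146], [0.0517, 0.0467, 0.1174]]
top game_mid 0.77 612 [ 0.6783 -0.0936  0.1341] [[0.0848, -0.0467, 0.1311], [0.0999, 0.0015, 0.1342], [0.1156, 0.0503, 0.1368]]
```

View pics/d.png

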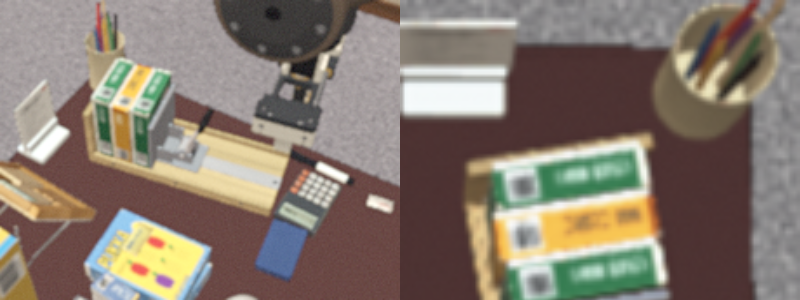

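```bash
python3 -m handwheel '[[0.5,3,0.5,0,0],[1,6,1,0,0],[1,9,1.45,0,0],[1,11.2,1.8,0,0],[1,11.2,1.8,0,0],[1,11.2,1.8,-0.8,0],[1,11.2,1.8,-1.4,0],[1,11.2,1.8,-1.8,0]]' 10
```

```text
time_s: 16.18
tcp_pos: [0.5465, -0.1175, 0.1201]
eef_rot: [180.0, -0.0, -170.5]
contact_force: [-0.4, 0.5, -0.5]
gripper_width: 0.001
gripper_force: 0.0
```

```bash
python3 -m handwheel '[[1,-0.1,0,-0.5,0],[1,-0.5,-0.1,-0.9,0],[1,-1,-0.17,-1.4,0],[1,-1.5,-0.25,-1.9,0],[1,-2,-0.33,-2.35,0],[1,-2.4,-0.4,-2.9,0],[1,-2.85,-0.48,-3.5,0],[1,-3.2,-0.54,-4.2,0]]' 10
python3 -m handwheel '[[1,-0.35,-0.06,-0.7,0],[1,-0.5,-0.1,-1.1,0],[1,-0.7,-0.12,-1.5,0],[1,-0.75,-0.13,-1.9,0],[1,-0.75,-0.13,-1.9,0]]' 10
```

```text
time_s: 17.18
tcp_pos: [0.5023, -0.125, 0.0768]
eef_rot: [179.9, -1.3, -170.6]
contact_force: [-33.3, -3.2, 22.5]
gripper_width: 0.0005
gripper_force: 19.9
time_s: 17.8
tcp_pos: [0.493, -0.1265, 0.056]
eef_rot: [179.9, -1.5, -170.7]
contact_force: [-30.5, -4.4, 15.3]
gripper_width: 0.0005
gripper_force: 17.3
```

```bash
python3 -m handwheel '[[1,-1.2,-0.2,0,0],[1,-3,-0.5,1,0],[1,-6,-1,5,0],[1,-9,-1.5,9,0],[1,-9,-1.5,9,0]]' 10
cat > look.py <<'E'
from h import *
import sys
ex=np.array([np.cos(np.radians(9.6)),np.sin(np.radians(9.6))]);ey=np.array([-ex[1],ex[0]])
ims=[]
for c in('scene','top','wrist'):
  p,X=cloud(c);ims.append(p)
  for q,lo,hi in(('lever_pad',.04,.13),('follower',.108,.12),('game_mid',.125,.15),('game_end',.125,.15)):
   for o in finder.cut_out(c,q)[:2]:
    P=X[o['region']];P=P[(P[:,2]>lo)&(P[:,2]<hi)]
    if len(P)<8: continue
    d=(P[:,:2]-[.58,-.112]); u=np.c_[d@ex,d@ey,P[:,2]]
    print(c,q,round(o['p'],2),len(P),P.mean(0).round(4),np.percentile(u,[3,50,97],axis=0).round(4).tolist())
save(sys.argv[1],np.hstack([cv2.resize(ims[0][90:260,170:400],(400,300)),cv2.resize(ims[1][100:290,230:340],(220,380))[80:],]))
E
python3 look.py e
```

```text
time_s: 18.42
tcp_pos: [0.4181, -0.1393, 0.1527]
eef_rot: [-180.0, 0.4, -170.4]
contact_force: [0.6, -0.0, -1.1]
gripper_width: 0.0008
gripper_force: 0.0
scene lever_pad 0.52 193 [ 0.5323 -0.12    0.0515] [[-0.0797, -0.0162, 0.0402], [-0.0561, 0.0003, 0.0524], [0.0082, 0.0166, 0.061]]
scene follower 0.72 88 [ 0.6249 -0.1031  0.1153] [[0.0426, -0.0492, 0.1123], [0.0456, 0.0027, 0.1152], [0.0496, 0.0497, 0.1182]]
scene game_mid 0.92 290 [ 0.6763 -0.0908  0.1348] [[0.0849, -0.0469, 0.1296], [0.0986, 0.0047, 0.1351], [0.1121, 0.0506, 0.1374]]
scene game_end 0.72 335 [ 0.7066 -0.086   0.137 ] [[0.1149, -0.0472, 0.1298], [0.1287, 0.0067, 0.1377], [0.1453, 0.0475, 0.1402]]
top lever_pad 0.65 286 [ 0.5318 -0.119   0.0511] [[-0.0781, -0.0153, 0.0403], [-0.0567, 0.0012, 0.0524], [0.0088, 0.0181, 0.0607]]
top follower 0.73 161 [ 0.6267 -0.1026  0.1143] [[0.0437, -0.0446, 0.1103], [0.0474, 0.0009, 0.1146], [0.0525, 0.0495, 0.1175]]
top game_mid 0.98 683 [ 0.6778 -0.0938  0.1342] [[0.0824, -0.0468, 0.1309], [0.0994, 0.0011, 0.1343], [0.1167, 0.0503, 0.1372]]
top game_end 0.93 558 [ 0.7092 -0.0894  0.1371] [[0.1168, -0.0456, 0.134], [0.1309, 0.0006, 0.1372], [0.1462, 0.047, 0.14]]
wrist lever_pad 0.81 270 [ 0.5583 -0.1152  0.0435] [[-0.0379, -0.0075, 0.0403], [-0.0217, 0.0, 0.0434], [-0.0104, 0.0085, 0.0482]]
```

View pics/e.png

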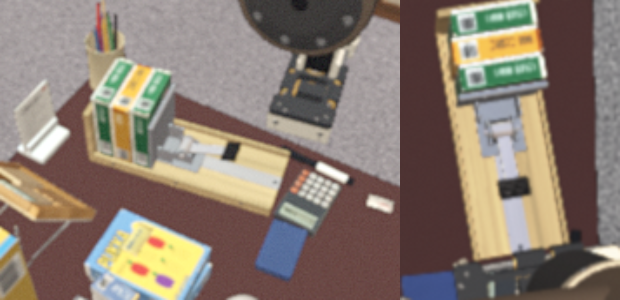

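The lever is down (pad end at 61 mm, as at the start), and the row is upright. I'll press the pad once more from directly above, so that it is surely on its stop.

```bash
python3 -m handwheel '[[1,4.5,0.75,-2,0],[1,9.3,1.55,-5,0],[1,9.3,1.55,-7.5,0],[1,9.3,1.55,-8.5,0],[1,9.3,1.55,-8.9,0]]' 
python3 -m handwheel '[[1,0,0,-0.15,0],[1,0,0,-0.3,0],[1,0,0,-0.4,0],[1,0,0,-0.4,0]]'
```

```text
time_s: 19.8
tcp_pos: [0.5101, -0.1238, 0.0605]
eef_rot: [-180.0, -0.1, -170.4]
contact_force: [-2.1, 0.5, 4.3]
gripper_width: 0.0007
gripper_force: 1.9
time_s: 20.3
tcp_pos: [0.5097, -0.124, 0.0584]
eef_rot: [-180.0, -0.0, -170.4]
contact_force: [-6.7, 0.7, 12.3]
gripper_width: 0.0006
gripper_force: 6.0
```

```bash
python3 -m handwheel '[[1,0,0,0.5,0],[1,0,0,2,0],[1,-4,-0.7,6,0],[1,-9,-1.5,10,0],[1,-9,-1.5,10,0],[1,-9,-1.5,10,0]]'; python3 look.py f
```

```text
time_s: 21.05
tcp_pos: [0.4214, -0.1385, 0.1579]
eef_rot: [-180.0, 0.2, -170.4]
contact_force: [0.2, 0.7, -0.6]
gripper_width: 0.0004
gripper_force: 0.0
scene lever_pad 0.48 185 [ 0.5332 -0.1198  0.0512] [[-0.0793, -0.0142, 0.0408], [-0.0548, -0.0001, 0.0521], [0.0084, 0.0161, 0.0604]]
scene lever_pad 0.23 522 [ 0.5925 -0.1045  0.07  ] [[-0.0756, -0.042, 0.0409], [0.046, 0.0043, 0.0594], [0.051, 0.0501, 0.117]]
scene game_mid 0.8 318 [ 0.6763 -0.0903  0.1346] [[0.0843, -0.0477, 0.1292], [0.0985, 0.0065, 0.1351], [0.1136, 0.0508, 0.1374]]
scene game_end 0.56 319 [ 0.7065 -0.0856  0.1371] [[0.1155, -0.0468, 0.1276], [0.1288, 0.0069, 0.1377], [0.1448, 0.0472, 0.14]]
top lever_pad 0.84 262 [ 0.5339 -0.119   0.0506] [[-0.0769, -0.0131, 0.0408], [-0.0541, 0.001, 0.0514], [0.009, 0.016, 0.0601]]
top lever_pad 0.72 545 [ 0.5757 -0.1106  0.0702] [[-0.0764, -0.0397, 0.0409], [0.0057, 0.0016, 0.0563], [0.0515, 0.0467, 0.1166]]
top follower 0.98 161 [ 0.6264 -0.1003  0.114 ] [[0.0437, -0.0441, 0.1102], [0.0473, 0.0043, 0.114], [0.0524, 0.0509, 0.1177]]
top game_mid 0.76 586 [ 0.6783 -0.0927  0.1341] [[0.0856, -0.0463, 0.1313], [0.1001, 0.0031, 0.1341], [0.1151, 0.0504, 0.1371]]
top game_end 0.81 516 [ 0.7091 -0.0872  0.1371] [[0.1176, -0.0435, 0.134], [0.1313, 0.0032, 0.1372], [0.1455, 0.0476, 0.1398]]
wrist lever_pad 0.83 92 [ 0.566  -0.1134  0.0415] [[-0.0193, -0.0062, 0.0401], [-0.0146, 0.0009, 0.0415], [-0.0055, 0.008, 0.0434]]
```

View pics/f.png

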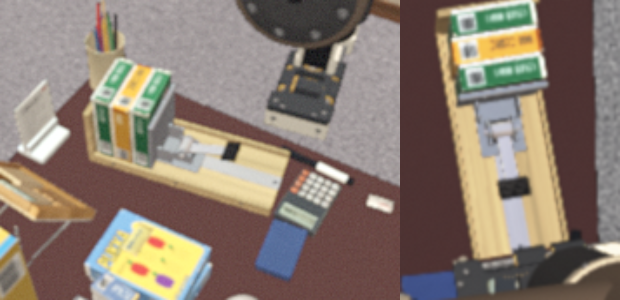

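The last picture shows the three boxes upright and tight against the end board, the plate right behind them, and the lever down (pad about (230,150) in the left crop).

```bash
python3 -c "
from plant import r
print(r.close_job())"
```

```text
the job is handed in; nothing more can be done
None
```

I released the brake, pushed the three boxes upright and tight against the end board, and pressed the lever fully down again. I then handed the job in at about 21 s; the first press on the lever peaked at about 40 N at the wrist, and the later camera check showed the plate had not moved.

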